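# Drop the locker flap with the hook pole

## Task

Take the short hook pole from its bench rest, put its hook through the eye on the flap of the locker hung under the bench riser, and pull the sprung flap down until you feel its stay catch snap over and the flap stays down by itself, without wrenching it or letting it fly back. Then unhook and lay the pole back in its rest the way it was. Touch the flap and riser only with the pole, and leave the other things on the bench where they are.

Things in the scene. Friction and masses are not known exactly. Their poses are not given: they have to be found in the camera images.
- pole: Hook pole, 0.2 kg. Origin mid-handle on the axis; x along the pole to the hook, z up as it lies. Flat wooden handle 14 wide (y) x 26 mm high (z), x -60 to 60 mm, brass ferrule to 74, steel rod 8 mm thick to x 220; there a straight pin 6 mm thick turns off at a right angle to y -31: the hook. Balances near x 65. Lies in its rest at the start, axis 58 mm above the bench
- hook (a point): Middle of the pole's hook pin, at (220, -16, 0) mm in the pole's frame; same axes as the pole
- neck (a point): Point on the rod's axis at (140, 0, 0) mm in the pole's frame, which lies in the front V of the rest
- butt (a point): Point on the handle's axis at (-45, 0, 0) mm in the pole's frame, which lies in the rear fork of the rest
- rest: Fixed metal bench rest of the pole, base 240 x 70 x 10 mm. Origin on the bench; x along the pole towards the hook. The seated pole's origin is 58 mm straight above it, axes parallel. Rear fork at x -45 (12 mm thick): floor at z 45, cheeks 20 mm apart to z 61, flared to z 76. Front V at x 140 (12 thick): 90 degrees, open upward, sides to z 78, rod axis seats at z 58. Finger room between
- riser: White bench riser, fixed: shelf on four legs, 580 wide x 280 mm deep, board z 350 to 375 with instruments on it, and a grey locker, 270 wide, z 190 to 350, hung under its middle. Origin on the bench under its centre; the front with the flap faces its -x; y runs along it; z up
- flap (a joint): Angle of the locker's drop flap, rad: 0 shut (upright), growing as it comes down. A spring pulls it shut (1 to 4 N at the eye). An adjustable stay inside, set differently each time, ends its travel at a rigid stop somewhere between 0.6 and 1.1; over the last 0.15 before it a roller catch needs some 7 to 10 N at the eye, then snaps over and holds the flap. Let go before that, it flies shut. Above 20 N it is wrenched
- eye (a point): Centre of the steel eye bolt's ring on the flap's front, mid-width: 11 mm inside, 21 mm outside diameter, bar 5 mm thick, hole along the hinge line (this frame's y), open from both sides. When shut it is 30 mm in front of and 110 mm above the hinge, and its axes are the riser's; they turn with the flap. Flap 260 wide x 135 high x 6 mm
- flap_hinge_mid (a point): Middle of the flap's hinge line (along y of this frame), at its lower edge, 205 mm above the bench; the flap's top swings out towards the riser's -x and down. Axes turn with the flap
- manifold_a: Bystander: dark steel tube 200 long with four valve heads, 66 mm high; origin underneath its middle
- manifold_b: Bystander: a second such tube with four valve heads; origin underneath its middle
- parts_bin: Bystander: yellow parts bin 140 x 100 x 65 mm, open; origin underneath its middle
- meter: Bystander: hand-held meter 150 x 75 x 34 mm with a dial; origin underneath its middle
- screwdriver: Bystander: screwdriver; origin underneath its middle
- bottle: Bystander: amber bottle, 60 wide, 140 mm high; origin underneath its middle
- tape: Bystander: roll of clear tape, 90 mm across, 20 mm high; origin underneath its middle
Mind the look-alikes: they are no part of the job. What is shaped like the rest but white is not meant.

How it is judged:
On the way, in this order (a step that is already met when the one before it is completed fails the run):
1. the hook pin is through the eye while the flap is still up (distance between hook and eye below 0.012 m and value of joint flap below 0.3 rad), for 0.1 s.
2. the flap is pulled down with the pole's hook in its eye (value of joint flap above 0.5 rad and distance between hook and eye below 0.018 m), for 0.1 s.
At the end, for the whole second after the job is handed in: The flap stays down by itself, held by its catch (beyond 0.5 rad; without the catch it would shut), and the pole lies released and still in both supports of its rest (within 10 mm sideways, 6 mm of its seated height, 30 mm along), hook end forward (value of joint flap above 0.5 rad and x of pole in the frame of rest between -0.03 and 0.03 m and y of neck in the frame of rest between -0.01 and 0.01 m and y of butt in the frame of rest between -0.01 and 0.01 m and height (world z) of each of neck, butt below 0.064 m and linear speed of pole below 0.02 m/s and contact force between the fingers and pole below 0.1 N); the robot touches nothing.
It fails at once if the flap or its eye is wrenched: more than 20 N between pole and flap (contact force between pole and flap above 20 N).
It fails at once if the flap is let go and flies back shut (faster than 1.5 rad/s) (velocity of joint flap below -1.5 rad/s).
It fails at once if the robot itself touches the flap or the riser (contact force between any of the arm, the fingers and riser above 1 N).
It fails at once if a bystander is moved more than 25 mm (distance of any of manifold_a, manifold_b, parts_bin, meter, screwdriver, bottle, tape from where it was at the start of the episode above 0.025 m).
It also fails if it takes over 70 s, if anything falls off the work surface, if the arm or the gripper's body presses on something with over 40 N, if the wrist force passes 120 N, or if a joint passes its speed limit or range.

## Robot

A 6-joint arm with a two-finger parallel gripper is mounted at the origin on the work surface. World frame = base frame: x ahead of the robot, y to its left, z up, the work surface at z = 0. Lengths are in m, angles in rad, forces in N, time in s.
With the tool pointing down it reaches from about 0.35 to 0.975 m from the base axis. Payload 4.9 kg.
Tool frame: the origin (TCP) lies at the very end of the fingers, on their centre line; the grasp point (between the pads) lies 19 mm behind it; z points along the fingers, y is the direction in which the jaws open and shut (so a half turn about z gives the same grasp; the last joint's range is limited). The gripper opens to 85 mm and grips with 20 to 120 N. Pads are 22 mm wide; open, the fingers measure 114 mm over their backs; the gripper's body (76 mm by 85 mm) begins 54 mm behind the grasp point. The pads swing forward as they close: fully open they stand 13 mm farther back than shut.
Start: joints at [1.184, 0.053, 1.613, -0, 1.476, -0.119], TCP at [0.165, 0.603, 0.231] pointing down, gripper open.
Joint ranges: [-3.01, 3.01], [-1.01, 2.22], [0.06, 2.58], [-1.02, 4.17], [0.09, 2.62], [-3.14, 3.14]. Speed limits (rad/s): [2.57, 2.57, 3.14, 3.14, 3.14, 3.14].

## Interface

Orientations are given as a rotation vector (axis times angle).
In Python, from station import ctrl gives the robot as it stands.
- The arm moves only by the tool step_arm, never from a script. Its argument "moves" is a list of rows, each a list of 5 numbers: the opening, from 0 (shut) to 1 (fully open), then the shift along the world's x, y, z in m, then the turn about the world's z in degrees. A call has 1 to 20 rows; each row shifts and turns the pose as measured when the row begins; what a row does not reach is not made up. A row lasts 1/8 s, in which the tool goes at most 62.5 mm and 10.7 degrees, less where a joint would pass 70% of its speed; a pose out of reach is approached as far as the arm can. A call is refused whole if a number of a shift passes 0.0625 or a number of a turn 10.7, either way. A call with a gripper value outside its range is refused whole. The fingers move at their own pace and stop on an object; "newtons" is the grip in N (left out, the last holds). Time passes only in rows, so rows that do not move let the fingers close. It gives the time, the measured TCP pose, the force and the opening at its end, in the units of the state.
- ctrl.get_obs(): the state, without advancing time (a new reading comes with each control period).
- ctrl.get_image(name): name is "scene" or "top"; returns a dict with "color" (400x640x3 uint8, red, green, blue), "camera_matrix" (3x3 intrinsics, pixels), "R" (3x3) and "t" (3): a world point X has camera coordinates R X + t. Camera axes: x right, y down, z forward; pixel columns grow to the right and rows downward; lengths in m; the calibration is good to about 2 mm. A picture is of the moment at which its call begins. There is no depth.
- ctrl.finish_job(): hands the job in, once; it reports no verdict.
Trained networks look in a picture, given as the dict that the camera call returned (one of the last four; its "shot" number tells which), for a name from the list of things; names that differ only in an ending like _2 or _b are one class to them, and where a whole thing is asked for, a point or a joint stands for the part that bears it (a point fixed in the world has none). Each returns a list of dicts, best first, with "p" (0 to 1); they miss things now and then, are a little off and sometimes report something else, mostly with a low value. They report only what shows in the picture. A call takes as long as a camera call. They do not tell look-alikes from the thing itself.
- ctrl.spot_in(picture, query): "bbox" ([left, top, right, bottom] in pixels, round what is visible of it).
The state is a dict: "t": time; "q": joint angles; "dq": joint speeds; "effort": joint torques, N m; "tool_pos": TCP position; "tool_rot": TCP orientation; "contact_force": force on the tool from outside, world axes, zero at the start; "wrist_torque": the same for the moment, N m; "opening": finger opening in m.
Only numpy, scipy, OpenCV 4.12 (cv2) and the standard library are available. Lean on these libraries where they do the work, as an engineer would, in place of code of your own. Each camera call takes 0.05 s, during which the arm holds its last target.

## Working session

There is one attempt and no reset: what is moved stays moved. The work goes in short steps, Python scripts to look and compute and a tool call to move; the robot and the scene stay as the last step left them, time stands still between calls to the robot, and variables do not carry over. Pictures are saved under pics/ and viewed, and the job is handed in when it is done.

Besides the shell and the picture viewer there is one more tool, called after "Call:" by a JSON object that holds its "fn" and its "kwargs", one argument or row to a line. step_arm: Moves the arm, as the interface text tells. Its arguments: {"type":"object","properties":{"moves":{"type":"array","items":{"type":"array","items":{"type":"number"}}},"newtons":{"type":"number"}},"required":["moves"]}

```bash
ls; mkdir -p pics; cat > h.py <<'E'
from station import ctrl
import numpy as np, cv2, pickle
def shot(name,fn):
    p=ctrl.get_image(name); cv2.imwrite('pics/'+fn,cv2.cvtColor(p['color'],cv2.COLOR_RGB2BGR)); pickle.dump(p,open('pics/'+fn+'.pkl','wb')); return p
def ray(p,u,v):
    d=np.linalg.inv(p['camera_matrix'])@np.array([u,v,1.]); R=p['R'];return -R.T@p['t'], R.T@d
def atz(p,u,v,z):
    c,d=ray(p,u,v); return c+d*(z-c[2])/d[2]
def proj(p,X):
    c=p['R']@np.array(X)+p['t']; q=p['camera_matrix']@c; return q[:2]/q[2]
def tri(p1,a,p2,b):
    c1,d1=ray(p1,*a);c2,d2=ray(p2,*b)
    s=np.linalg.lstsq(np.stack([d1,-d2],1),c2-c1,rcond=None)[0]
    x,y=c1+d1*s[0],c2+d2*s[1]; return (x+y)/2,np.linalg.norm(x-y)
E
python3 - <<'E'
from h import *
for n in ['scene','top']:
    p=shot(n,n+'0.png'); print(n,-p['R'].T@p['t'],p['R'][2])
    for q in ['pole','hook','rest','riser','flap','eye','flap_hinge_mid','manifold_a','parts_bin','meter','screwdriver','bottle','tape']:
        try: print(q,[(np.round(d['bbox']).astype(int).tolist(),round(d['p'],2)) for d in ctrl.spot_in(p,q)][:4])
        except Exception as e: print(q,e)
o=ctrl.get_obs();print({k:np.round(v,3) for k,v in o.items()})
E
```

```text
pics
scene [1.68619735 0.23125502 1.00302603] [-0.78129511 -0.25674786 -0.56890991]
pole [([296, 218, 356, 231], 0.6), ([440, 228, 444, 234], 0.37)]
hook [([299, 215, 328, 229], 0.7)]
rest [([287, 216, 345, 244], 0.83), ([194, 185, 239, 216], 0.68), ([440, 185, 448, 232], 0.41)]
riser [([430, 126, 554, 336], 0.87), ([288, 220, 347, 246], 0.43)]
flap [([442, 186, 448, 235], 0.44)]
eye []
flap_hinge_mid [([440, 187, 449, 233], 0.45)]
manifold_a [([402, 211, 420, 251], 0.8), ([347, 260, 400, 286], 0.62)]
parts_bin [([238, 230, 269, 262], 0.84)]
meter [([245, 207, 263, 230], 0.77)]
screwdriver [([447, 186, 446, 189], 0.72)]
bottle [([286, 237, 305, 270], 0.93)]
tape [([323, 274, 347, 294], 0.59)]
top [ 0.45837519 -0.13165343  1.56527841] [ 0.09014542  0.00664061 -0.99590647]
pole [([290, 217, 370, 225], 0.62), ([369, 151, 403, 195], 0.36)]
hook [([41, 118, 208, 331], 0.73), ([288, 217, 365, 225], 0.72)]
rest [([304, 211, 367, 232], 0.89), ([446, 223, 515, 251], 0.89), ([164, 187, 187, 268], 0.2)]
riser [([42, 119, 212, 330], 0.7)]
flap [([157, 187, 189, 269], 0.92)]
eye [([161, 184, 190,
[... 153 characters left out ...]
, 0.94)]
parts_bin [([370, 150, 406, 195], 0.7)]
meter [([398, 203, 434, 243], 0.72)]
screwdriver [([384, 266, 408, 278], 0.74)]
bottle [([332, 156, 347, 176], 0.52)]
tape [([284, 142, 303, 168], 0.42), ([160, 186, 189, 270], 0.16)]
{'t': np.float64(1.4), 'q': array([ 1.184,  0.053,  1.613,  0.   ,  1.476, -0.119]), 'dq': array([ 0.   , -0.001,  0.   ,  0.001,  0.002,  0.   ]), 'effort': array([ 0.0000e+00, -3.9368e+01, -3.7045e+01, -0.0000e+00,  1.0000e-03,
       -0.0000e+00]), 'tool_pos': array([0.165, 0.603, 0.231]), 'tool_rot': array([-0.419, -3.113,  0.   ]), 'contact_force': array([ 0.843, -0.25 ,  0.019]), 'wrist_torque': array([ 0.019, -0.047, -0.028]), 'opening': np.float64(0.085)}
```

View pics/scene0.png

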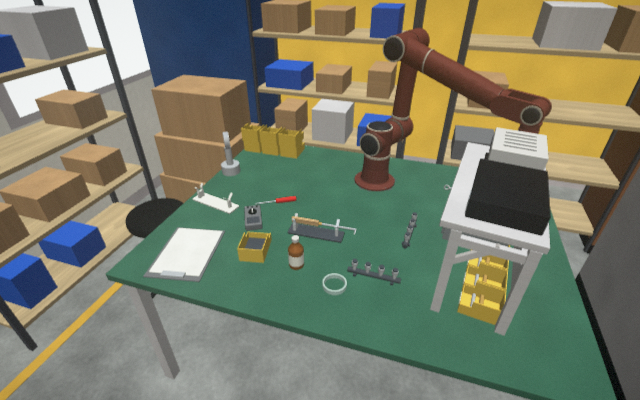

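View pics/top0.png

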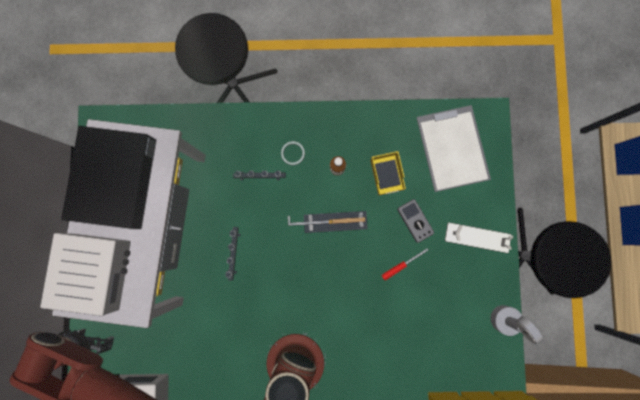

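```bash
python3 - <<'E'
from h import *
a=cv2.imread('pics/top0.png')
cv2.imwrite('pics/c1.png',cv2.resize(a[170:280,150:390],None,fx=3.3,fy=3.3,interpolation=cv2.INTER_CUBIC))
b=cv2.imread('pics/scene0.png')
cv2.imwrite('pics/c2.png',cv2.resize(b[170:300,270:460],None,fx=4,fy=4,interpolation=cv2.INTER_CUBIC))
E
```

```text
(no output)
```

View pics/c1.png

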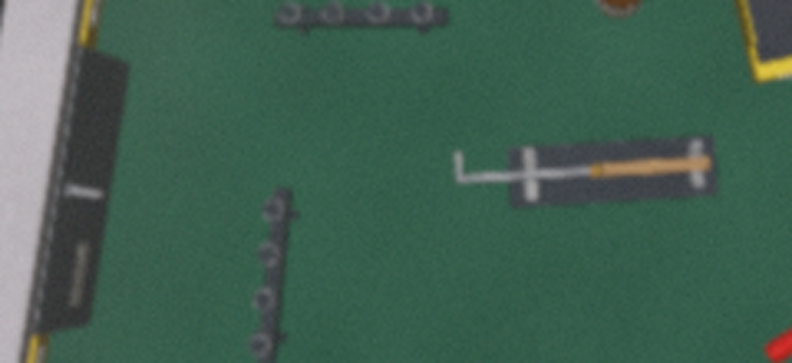

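View pics/c2.png

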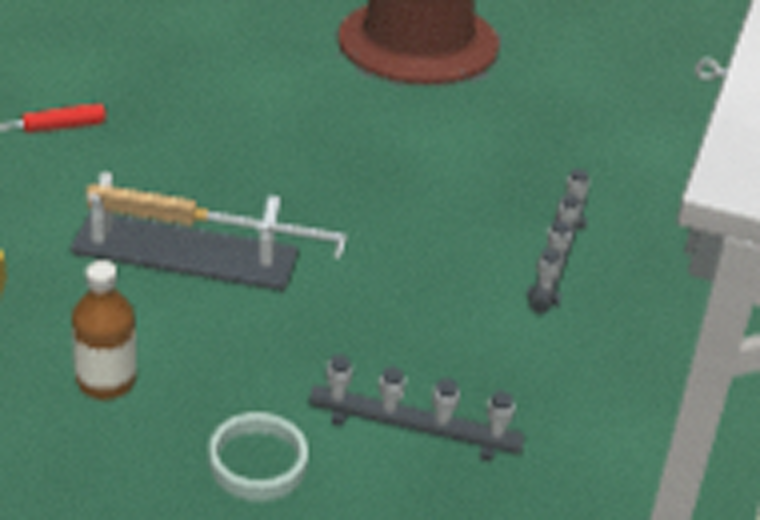

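The grey rest with the pole is at top (335,222) and the white look-alike is at (480,237), so I want the grey one. The eye shows at scene (447,187) and at top about (180,228). The manifolds at (236,255) and (259,175) are bystanders. Next I'll measure.

```bash
python3 - <<'E'
from h import *
T=pickle.load(open('pics/top0.png.pkl','rb'));S=pickle.load(open('pics/scene0.png.pkl','rb'))
c1=lambda u,v:(150+u/3.3-.35,170+v/3.3-.35)
c2=lambda u,v:(270+u/4-.4,170+v/4-.4)
print('pole corner top',atz(T,*c1(461,179),.058),'pin tip',atz(T,*c1(459,152),.058),'handle end ctr',atz(T,*c1(710,164),.071),'V',atz(T,*c1(531,174),.058))
print('scene corner',atz(S,*c2(342,238),.058),'tip',atz(S,*c2(338,257),.058),'V',atz(S,*c2(268,228),.058))
print('base corners',[np.round(atz(T,*c1(u,v),.01),3) for u,v in [(511,147),(714,137),(716,196),(510,207)]])
print('eye tri',tri(T,c1(100,193),S,c2(709,69)))
print('board corners',[np.round(atz(T,u,v,.375),3) for u,v in [(180,130),(148,327),(85,122),(40,310)]])
for X in [c1(100,193)]: print('eye at .315',atz(T,*X,.315),atz(S,*c2(709,69),.315))
print('flap bottom? ', [np.round(atz(T,*c1(*x),.34),3) for x in [(83,50),(38,332),(130,66),(88,324)]],[np.round(atz(T,*c1(*x),.205),3) for x in [(130,66),(88,324)]])
a=cv2.imread('pics/top0.png')
cv2.imwrite('pics/c3.png',cv2.resize(a[180:280,140:210],None,fx=6,fy=6,interpolation=cv2.INTER_CUBIC))
b=cv2.imread('pics/scene0.png')
cv2.imwrite('pics/c4.png',cv2.resize(b[170:210,420:480],None,fx=12,fy=12,interpolation=cv2.INTER_CUBIC))
E
```

```text
pole corner top [0.51263129 0.01210482 0.058     ] pin tip [0.54285896 0.0140898  0.058     ] handle end ctr [ 0.52416429 -0.26509158  0.071     ] V [ 0.51690981 -0.06618798  0.058     ]
scene corner [0.51559872 0.01170315 0.058     ] tip [0.54717552 0.0148941  0.058     ] V [ 0.52294471 -0.06608272  0.058     ]
base corners [array([ 0.55 , -0.041,  0.01 ]), array([ 0.558, -0.276,  0.01 ]), array([ 0.49 , -0.277,  0.01 ]), array([ 0.481, -0.039,  0.01 ])]
eye tri (array([0.49579788, 0.32625262, 0.31253046]), np.float64(0.004701843001374207))
board corners [array([0.786, 0.306, 0.375]), array([0.214, 0.388, 0.375]), array([0.816, 0.591, 0.375]), array([0.266, 0.7  , 0.375])]
eye at .315 [0.49597825 0.32287101 0.315     ] [0.49841867 0.32821254 0.315     ]
flap bottom?  [array([0.627, 0.331, 0.34 ]), array([0.371, 0.368, 0.34 ]), array([0.611, 0.288, 0.34 ]), array([0.377, 0.323, 0.34 ])] [array([0.628, 0.334, 0.205]), array([0.369, 0.373, 0.205])]
```

View pics/c3.png

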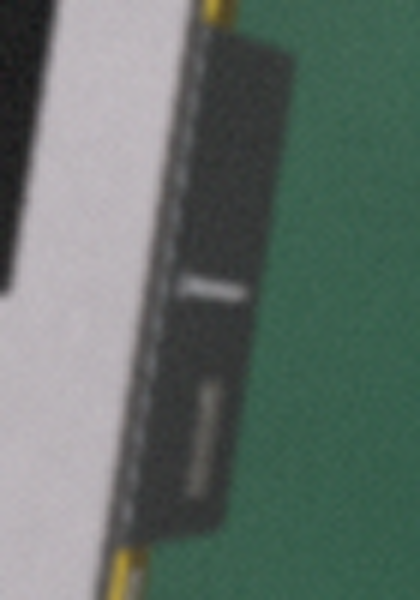

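View pics/c4.png

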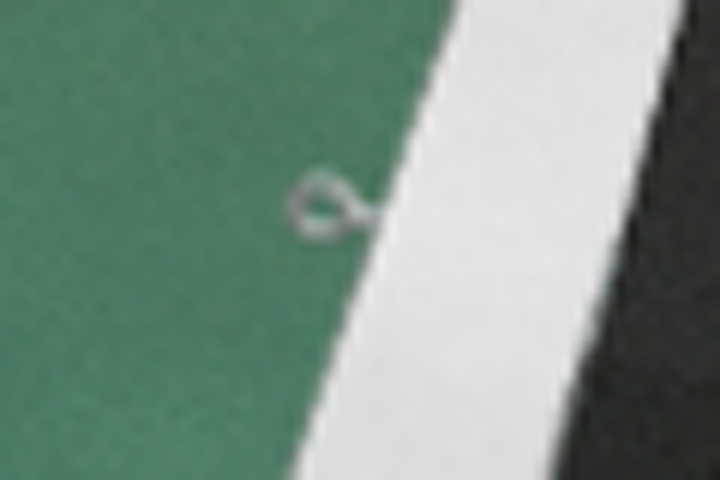

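Call:
{"fn": "step_arm", "kwargs": {
  "moves": [
    [1,-0.01,-0.03,0.05,0],
    [1,-0.01,-0.03,0.05,0],
    [1,-0.01,-0.03,0.05,0],
    [1,-0.01,-0.03,0.05,0],
    [1,-0.01,-0.04,0,0],
    [1,-0.01,-0.04,0,0],
    [1,0.05,-0.04,0,-10],
    [1,0.05,-0.04,0,-10],
    [1,0.05,-0.04,0,-10],
    [1,0.05,-0.04,0,-10]
  ],
  "newtons": 40
}}

```text
t: 2.65
tool_pos: [0.2972, 0.2365, 0.4379]
tool_rot: [1.47, 2.772, 0.009]
contact_force: [0.6, 1.8, -0.8]
opening: 0.0859
```

```bash
python3 - <<'E'
from h import *
T=pickle.load(open('pics/top0.png.pkl','rb'));S=pickle.load(open('pics/scene0.png.pkl','rb'))
print(atz(T,177.6,227.9,.315),atz(S,446.4,186.7,.315),tri(T,(177.6,227.9),S,(446.4,186.7)))
print(T['camera_matrix'],S['camera_matrix'])
E
```

```text
[0.49681594 0.33010813 0.315     ] [0.49785552 0.32665355 0.315     ] (array([0.49699728, 0.32826642, 0.31519165]), np.float64(0.0033476640999179066))
[[408.74254402   0.         325.24303115]
 [  0.         408.74254402 201.0795191 ]
 [  0.           0.           1.        ]] [[362.49289162   0.         317.2950838 ]
 [  0.         362.49289162 203.91043332]
 [  0.           0.           1.        ]]
```

Call:
{"fn": "step_arm", "kwargs": {
  "moves": [
    [1,0.025,-0.0445,-0.02,-10.6],
    [1,0.025,-0.0445,-0.02,-10.6],
    [1,0.025,-0.0445,-0.02,-10.6],
    [1,0.025,-0.0445,-0.02,0],
    [1,0.025,-0.0445,-0.02,0],
    [1,0.025,-0.0445,-0.02,0],
    [1,0.025,-0.0445,-0.02,0],
    [1,0.025,-0.0445,-0.02,0],
    [1,0.025,-0.0445,-0.02,0],
    [1,0,0,0,0],
    [1,0,0,0,0]
  ]
}}

```text
t: 4.03
tool_pos: [0.5284, -0.1817, 0.2534]
tool_rot: [2.188, 2.241, 0.018]
contact_force: [-0.8, -0.6, 0.7]
opening: 0.0854
```

```bash
cat >> h.py <<'E'
from scipy.spatial.transform import Rotation as Ro
def st():
    o=ctrl.get_obs(); R=Ro.from_rotvec(o['tool_rot']).as_matrix(); y=R[:,1]
    print('t',round(float(o['t']),2),'pos',np.round(o['tool_pos'],4),'yaw y',round(np.degrees(np.arctan2(y[1],y[0])),2),'z',np.round(R[:,2],3),'F',np.round(o['contact_force'],2),'M',np.round(o['wrist_torque'],2),'op',round(float(o['opening']),4)); return o
E
python3 - <<'E'
from h import *
st()
p=shot('scene','s1.png'); q=shot('top','t1.png')
a=cv2.imread('pics/s1.png');cv2.imwrite('pics/c5.png',cv2.resize(a[170:270,260:400],None,fx=5.5,fy=5.5,interpolation=cv2.INTER_CUBIC))
E
```

```text
t 4.03 pos [ 0.5284 -0.1817  0.2534] yaw y 1.39 z [ 0.015  0.002 -1.   ] F [-0.8  -0.64  0.7 ] M [-0.05  0.01 -0.04] op 0.0854
```

View pics/c5.png

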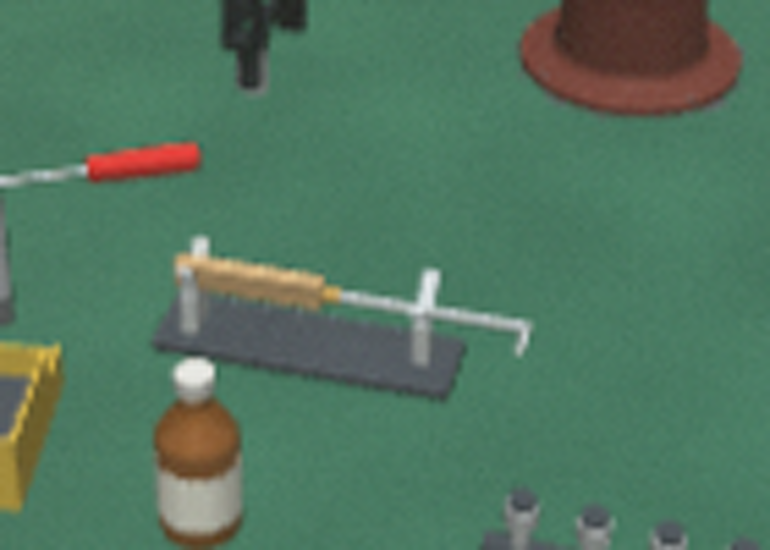

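Call:
{"fn": "step_arm", "kwargs": {
  "moves": [
    [1,-0.004,0.01,-0.04,0.9],
    [1,-0.003,0.008,-0.05,0],
    [1,0,0,-0.04,0],
    [1,0,0,-0.03,0],
    [1,0,0,0,0]
  ]
}}

```text
t: 4.75
tool_pos: [0.5228, -0.1581, 0.0982]
tool_rot: [2.149, 2.257, 0.027]
contact_force: [0.4, 0.3, -0.3]
opening: 0.0855
```

```bash
python3 - <<'E'
from h import *
st()
p=shot('scene','s2.png'); q=shot('top','t2.png')
a=cv2.imread('pics/s2.png')[170:270,260:400];b=cv2.imread('pics/t2.png')[175:275,270:410]
cv2.imwrite('pics/c6.png',cv2.resize(np.hstack([a,b]),None,fx=2.85,fy=2.85*1.5,interpolation=cv2.INTER_CUBIC))
E
```

```text
t 4.75 pos [ 0.5228 -0.1581  0.0982] yaw y 2.81 z [ 0.029 -0.005 -1.   ] F [ 0.36  0.3  -0.25] M [ 0.03 -0.02  0.03] op 0.0855
```

View pics/c6.png

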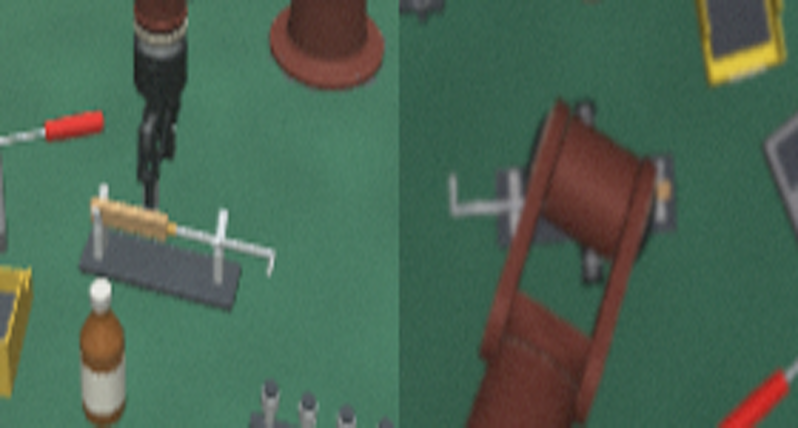

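Call:
{"fn": "step_arm", "kwargs": {
  "moves": [
    [1,0,-0.004,-0.02,0],
    [1,0,-0.003,-0.02,0],
    [1,0,0,-0.013,0],
    [1,0,0,-0.004,0],
    [1,0,0,0,0]
  ]
}}

```text
t: 5.48
tool_pos: [0.529, -0.1687, 0.0477]
tool_rot: [2.138, 2.245, 0.035]
contact_force: [-0.6, 0.0, 0.4]
opening: 0.0854
```

```bash
python3 - <<'E'
from h import *
st()
E
```

```text
t 5.47 pos [ 0.529  -0.1687  0.0477] yaw y 2.83 z [ 0.045 -0.012 -0.999] F [-0.56  0.04  0.37] M [-0.05 -0.03  0.01] op 0.0854
```

Call:
{"fn": "step_arm", "kwargs": {
  "moves": [
    [1,0,0,0,0],
    [1,0,0,0,0],
    [1,0,0,0,0],
    [1,0,0,0,0]
  ]
}}

```text
t: 5.98
tool_pos: [0.5303, -0.1691, 0.0495]
tool_rot: [2.135, 2.243, 0.036]
contact_force: [0.3, -0.8, -1.0]
opening: 0.0855
```

```bash
python3 - <<'E'
from h import *
o=st();print(o['q'],o['dq'],o['effort'])
E
```

```text
t 5.97 pos [ 0.5303 -0.1691  0.0495] yaw y 2.85 z [ 0.048 -0.013 -0.999] F [ 0.3  -0.82 -1.01] M [-0.02  0.05 -0.03] op 0.0855
[-0.44686382  0.04494225  1.94435807  0.00972034  1.10303059 -0.50037593] [-0.00033496 -0.00353731 -0.00094915 -0.00091103 -0.00155085  0.00010473] [-2.31877886e-03 -3.42454934e+01 -3.22791874e+01  2.49078957e-02
 -1.56419878e-01  1.38873941e-05]
```

Call:
{"fn": "step_arm", "kwargs": {
  "moves": [
    [1,-0.005,0.001,-0.006,0],
    [1,-0.004,0.001,-0.006,0],
    [1,0,0,0,0]
  ]
}}

```text
t: 6.35
tool_pos: [0.5202, -0.1668, 0.0364]
tool_rot: [2.136, 2.244, 0.036]
contact_force: [0.4, -1.0, 0.2]
opening: 0.0853
```

```bash
python3 - <<'E'
from h import *
o=st()
E
```

```text
t 6.35 pos [ 0.5202 -0.1668  0.0364] yaw y 2.85 z [ 0.047 -0.013 -0.999] F [ 0.36 -0.99  0.21] M [-0.    0.05 -0.01] op 0.0853
```

Call:
{"fn": "step_arm", "kwargs": {
  "moves": [
    [0.3,0,0,0.001,0],
    [0.15,0,0,0,0],
    [0,0,0,0,0],
    [0,0,0,0,0],
    [0,0,0,0,0]
  ],
  "newtons": 30
}}

```text
t: 6.98
tool_pos: [0.5219, -0.1671, 0.0384]
tool_rot: [2.134, 2.24, 0.04]
contact_force: [0.2, 0.7, -1.1]
opening: 0.0134
```

```bash
python3 - <<'E'
from h import *
o=st()
E
```

```text
t 6.97 pos [ 0.5219 -0.1671  0.0384] yaw y 2.8 z [ 0.052 -0.014 -0.999] F [ 0.17  0.66 -1.15] M [ 0.01 -0.06 -0.11] op 0.0134
```

Call:
{"fn": "step_arm", "kwargs": {
  "moves": [
    [0,0,0,0.002,0],
    [0,0,0,0.006,0],
    [0,0,0,0.012,0],
    [0,0,0,0.02,0],
    [0,0,0,0.03,0],
    [0,0,0,0.03,0],
    [0,0,0,0.03,0],
    [0,0,0,0.02,0],
    [0,0,0,0,0]
  ],
  "newtons": 120
}}

```text
t: 8.1
tool_pos: [0.5183, -0.1661, 0.1955]
tool_rot: [2.135, 2.244, 0.035]
contact_force: [-0.6, 0.3, -2.4]
opening: 0.0127
```

```bash
python3 - <<'E'
from h import *
o=st()
p=shot('scene','s3.png'); q=shot('top','t3.png')
a=cv2.imread('pics/s3.png')[150:260,260:400];b=cv2.imread('pics/t3.png')[165:275,260:400]
cv2.imwrite('pics/c7.png',cv2.resize(np.vstack([a,b])[:, :],None,fx=2.7*1.5,fy=2.7,interpolation=cv2.INTER_CUBIC))
E
```

```text
t 8.1 pos [ 0.5183 -0.1661  0.1955] yaw y 2.87 z [ 0.047 -0.014 -0.999] F [-0.59  0.33 -2.35] M [-0.05  0.03 -0.01] op 0.0127
```

View pics/c7.png

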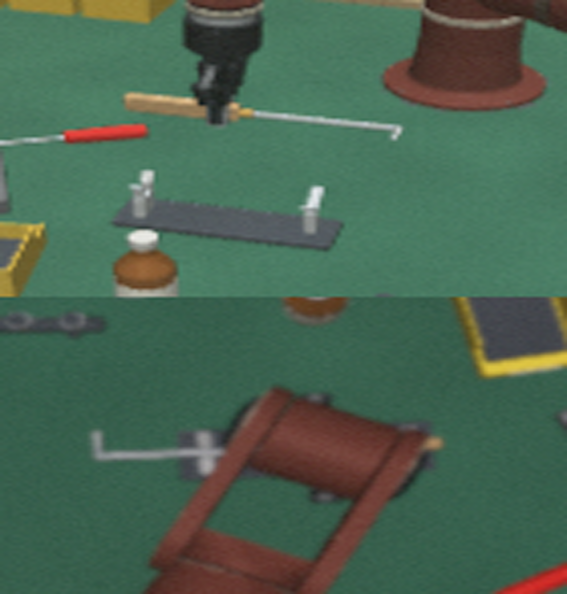

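Call:
{"fn": "step_arm", "kwargs": {
  "moves": [
    [0,-0.008,0.02,0.02,0],
    [0,-0.017,0.035,0.02,-2],
    [0,-0.017,0.035,0.02,-3],
    [0,-0.017,0.035,0.015,-3],
    [0,-0.017,0.035,0.01,-2],
    [0,-0.017,0.035,0.01,-1],
    [0,-0.012,0.03,0,0],
    [0,-0.01,0.02,0,0],
    [0,0,0,0,0],
    [0,0,0,0,0]
  ]
}}

```text
t: 9.45
tool_pos: [0.3904, 0.087, 0.2725]
tool_rot: [2.369, 2.037, 0.003]
contact_force: [-0.2, -1.3, -2.6]
opening: 0.0128
```

```bash
python3 - <<'E'
from h import *
o=st()
p=shot('scene','s4.png'); q=shot('top','t4.png')
a=cv2.imread('pics/s4.png')[160:230,360:480];b=cv2.imread('pics/t4.png')[190:260,150:270]
cv2.imwrite('pics/c8.png',cv2.resize(a,None,fx=6.5,fy=6.5,interpolation=cv2.INTER_CUBIC))
cv2.imwrite('pics/c9.png',cv2.resize(b,None,fx=6.5,fy=6.5,interpolation=cv2.INTER_CUBIC))
E
```

```text
t 9.45 pos [0.3904 0.087  0.2725] yaw y -8.62 z [ 0.013 -0.012 -1.   ] F [-0.25 -1.35 -2.64] M [-0.04 -0.01 -0.08] op 0.0128
```

View pics/c8.png

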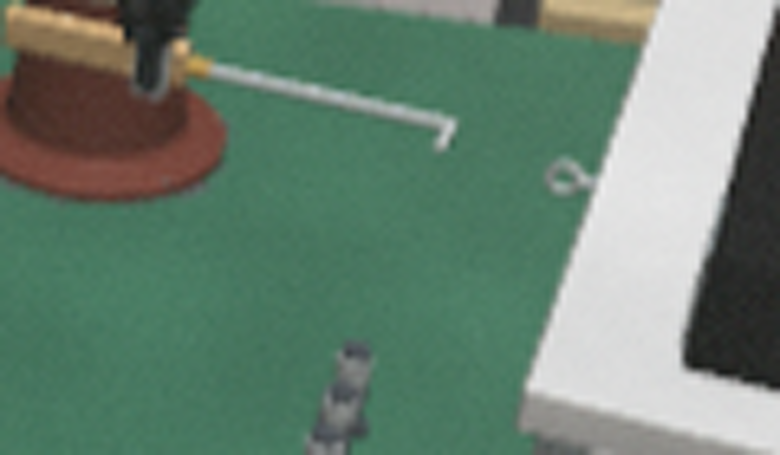

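View pics/c9.png

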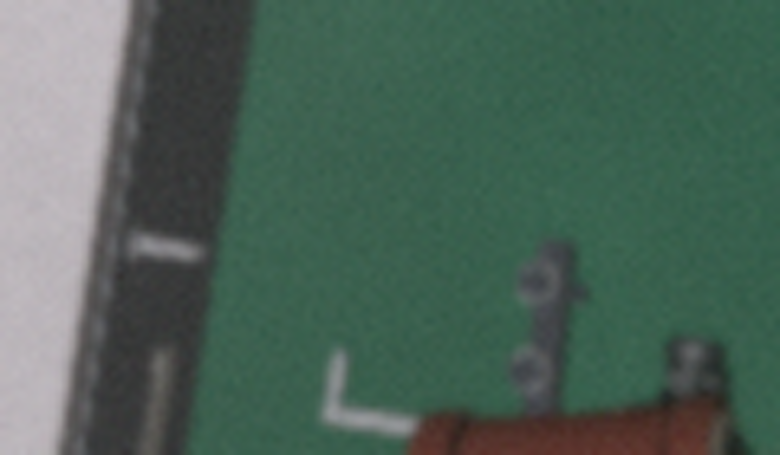

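```bash
cat >> h.py <<'E'
def cr(u,v,x0,y0,f): return ((u+.5)/f-.5+x0,(v+.5)/f-.5+y0)
E
python3 - <<'E'
from h import *
T=pickle.load(open('pics/t4.png.pkl','rb'));S=pickle.load(open('pics/s4.png.pkl','rb'))
c8=lambda u,v:cr(u,v,360,160,6.5); c9=lambda u,v:cr(u,v,150,190,6.5)
tcp=ctrl.get_obs()['tool_pos']
for n,a,b in [('corner',(329,414),(449,124)),('tip',(338,350),(440,150)),('eye',(182,246),(565,177))]:
    x,e=tri(T,c9(*a),S,c8(*b)); print(n,np.round(x,4),round(e,4),np.round(x-tcp,4))
# nominal
y=np.radians(80.8); 
print('nominal corner', tcp+np.array([np.cos(y)*.18,np.sin(y)*.18,.02]))
E
```

```text
corner [0.4181 0.2651 0.2925] 0.0035 [0.0275 0.1784 0.0198]
tip [0.4483 0.2619 0.2915] 0.0027 [0.0577 0.1752 0.0188]
eye [0.4984 0.3284 0.3156] 0.003 [0.1078 0.2417 0.0429]
nominal corner [0.41938071 0.26440908 0.29271849]
```

Call:
{"fn": "step_arm", "kwargs": {
  "moves": [
    [0,0.008,0.015,0.008,0],
    [0,0.01,0.02,0.008,0],
    [0,0.008,0.018,0.008,0],
    [0,0.003,0.01,0.002,0],
    [0,0,0,0,0],
    [0,0,0,0,0]
  ]
}}

```text
t: 10.3
tool_pos: [0.4231, 0.1518, 0.3003]
tool_rot: [2.375, 2.03, 0.003]
contact_force: [-0.4, -0.8, -2.0]
opening: 0.0126
```

```bash
cat > look.py <<'E'
from h import *
import sys
n=sys.argv[1]
o=st()
p=shot('scene','s%s.png'%n); q=shot('top','t%s.png'%n)
a=cv2.imread('pics/s%s.png'%n)[160:220,400:460];b=cv2.imread('pics/t%s.png'%n)[200:260,160:220]
cv2.imwrite('pics/c%s.png'%n,cv2.resize(np.hstack([a,b]),None,fx=6.5,fy=6.5,interpolation=cv2.INTER_CUBIC))
E
python3 look.py 10
```

```text
t 10.3 pos [0.4231 0.1518 0.3003] yaw y -8.95 z [ 0.013 -0.012 -1.   ] F [-0.36 -0.77 -2.01] M [-0.07  0.05  0.03] op 0.0126
```

View pics/c10.png

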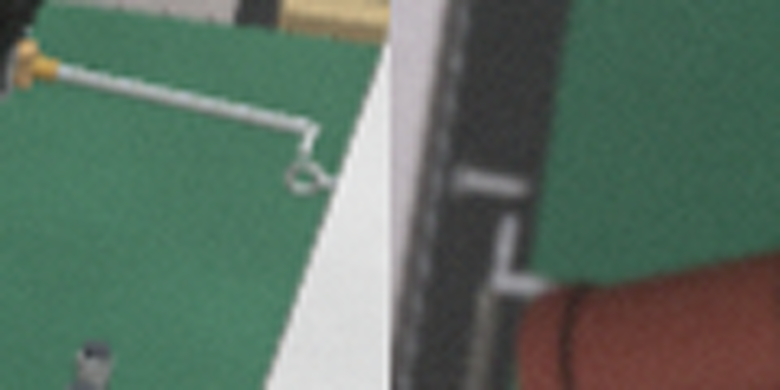

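```bash
cat > m.py <<'E'
from h import *
import sys
def meas(n,pts,x0s=(400,160),x0t=(160,200)):
    T=pickle.load(open('pics/t%s.png.pkl'%n,'rb'));S=pickle.load(open('pics/s%s.png.pkl'%n,'rb'))
    r={}
    for k,s,t in pts:
        x,e=tri(T,cr(t[0]-390,t[1],*x0t,6.5),S,cr(s[0],s[1],*x0s,6.5)); r[k]=x; print(k,np.round(x,4),round(e,4))
    if 'eye' in r:
        mid=r['corner']+.516*(r['tip']-r['corner']); v=r['eye']-mid
        d=np.array([.99,-.141]);nn=np.array([.141,.99]); print('remaining: along',v[:2]@d,'toward riser',v[:2]@nn,'z',v[2])
E
python3 - <<'E'
from m import *
meas(10,[('corner',(313,126),(500,286)),('tip',(305,155),(512,217)),('eye',(304,179),(508,184))])
E
```

```text
corner [0.4492 0.3298 0.3203] 0.0018
tip [0.4813 0.3259 0.3189] 0.0004
eye [0.4971 0.3284 0.3135] 0.0034
remaining: along 0.030918226213163535 toward riser 0.005069513651254395 z -0.006084791018715674
```

Call:
{"fn": "step_arm", "kwargs": {
  "moves": [
    [0,0.0005,0.0025,-0.0025,0],
    [0,0,0.002,-0.0025,0],
    [0,0,0,0,0]
  ]
}}

```text
t: 10.78
tool_pos: [0.4231, 0.1556, 0.2944]
tool_rot: [2.377, 2.028, 0.003]
contact_force: [1.0, -0.5, -2.4]
opening: 0.0125
```

```bash
python3 look.py 11
```

```text
t 10.78 pos [0.4231 0.1556 0.2944] yaw y -9.05 z [ 0.012 -0.012 -1.   ] F [ 1.   -0.49 -2.38] M [-0.04  0.02 -0.05] op 0.0125
```

View pics/c11.png

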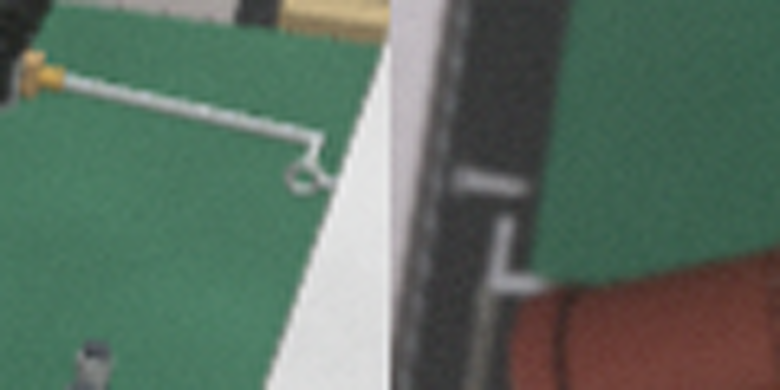

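Call:
{"fn": "step_arm", "kwargs": {
  "moves": [
    [0,0.006,-0.001,0,0],
    [0,0.006,-0.001,0,0],
    [0,0.004,-0.0005,0,0],
    [0,0,0,0,0]
  ]
}}

```text
t: 11.38
tool_pos: [0.4408, 0.1528, 0.295]
tool_rot: [2.377, 2.027, 0.004]
contact_force: [0.0, 0.6, -1.3]
opening: 0.0126
```

```bash
python3 look.py 12
```

```text
t 11.38 pos [0.4408 0.1528 0.295 ] yaw y -9.08 z [ 0.013 -0.012 -1.   ] F [ 0.04  0.61 -1.3 ] M [-0.02  0.03 -0.04] op 0.0126
```

View pics/c12.png

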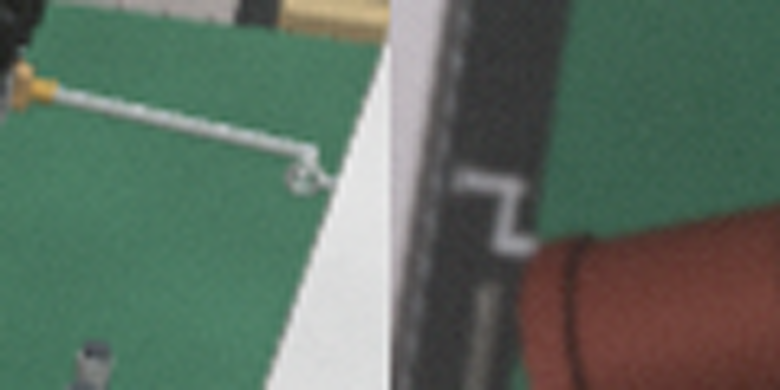

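Call:
{"fn": "step_arm", "kwargs": {
  "moves": [
    [0,0.002,0.001,0,0],
    [0,0.003,0,0,0],
    [0,0,0,0,0]
  ]
}}

```text
t: 11.85
tool_pos: [0.4457, 0.1541, 0.295]
tool_rot: [2.376, 2.028, 0.004]
contact_force: [0.2, 0.1, -2.1]
opening: 0.0124
```

```bash
python3 look.py 13
```

```text
t 11.85 pos [0.4457 0.1541 0.295 ] yaw y -9.05 z [ 0.014 -0.012 -1.   ] F [ 0.22  0.15 -2.14] M [-0.    0.02 -0.04] op 0.0124
```

View pics/c13.png

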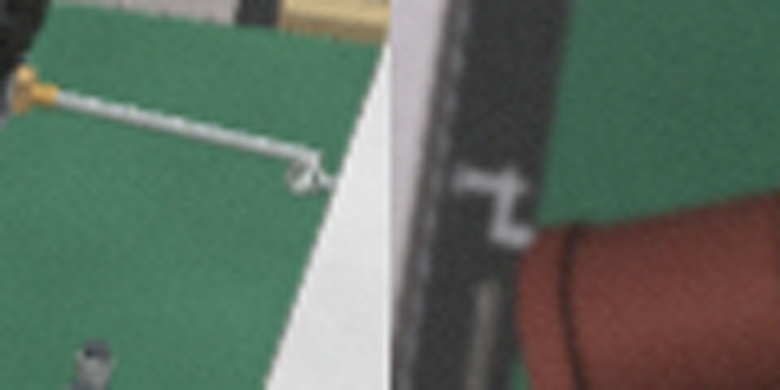

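Call:
{"fn": "step_arm", "kwargs": {
  "moves": [
    [0,0.004,-0.0005,0,0],
    [0,0.0035,-0.0005,0,0],
    [0,0,0,0,0]
  ]
}}

```text
t: 12.32
tool_pos: [0.4536, 0.153, 0.295]
tool_rot: [2.376, 2.028, 0.005]
contact_force: [-0.6, 0.5, -2.5]
opening: 0.0125
```

```bash
python3 look.py 14
```

```text
t 12.32 pos [0.4536 0.153  0.295 ] yaw y -9.05 z [ 0.014 -0.011 -1.   ] F [-0.58  0.49 -2.46] M [-0.06  0.09 -0.02] op 0.0125
```

View pics/c14.png

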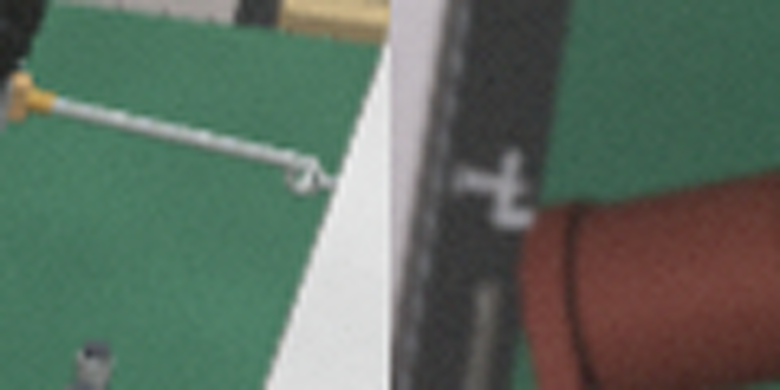

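Call:
{"fn": "step_arm", "kwargs": {
  "moves": [
    [0,0,0,0,0],
    [0,-0.0008,-0.0053,-0.0016,0],
    [0,-0.0008,-0.0053,-0.0019,0],
    [0,-0.0007,-0.0052,-0.0022,0],
    [0,-0.0007,-0.0051,-0.0025,0],
    [0,0,0,0,0]
  ]
}}

```text
t: 13.18
tool_pos: [0.4503, 0.132, 0.2862]
tool_rot: [2.377, 2.03, 0.01]
contact_force: [-0.1, 2.5, -1.8]
opening: 0.0127
```

```bash
python3 - <<'E'
from h import *
st()
E
```

```text
t 13.18 pos [0.4503 0.132  0.2862] yaw y -9.0 z [ 0.015 -0.008 -1.   ] F [-0.13  2.49 -1.8 ] M [ 0.22 -0.07  0.04] op 0.0127
```

Call:
{"fn": "step_arm", "kwargs": {
  "moves": [
    [0,-0.0007,-0.005,-0.0027,0],
    [0,-0.0007,-0.0049,-0.0029,0],
    [0,-0.0007,-0.0047,-0.0032,0],
    [0,-0.0006,-0.0046,-0.0034,0],
    [0,0,0,0,0]
  ]
}}

```text
t: 13.8
tool_pos: [0.4473, 0.1119, 0.2732]
tool_rot: [2.378, 2.031, 0.011]
contact_force: [0.4, 1.5, -1.4]
opening: 0.0121
```

```bash
cat > look2.py <<'E'
from h import *
import sys
n=sys.argv[1]
o=st()
p=shot('scene','s%s.png'%n); q=shot('top','t%s.png'%n)
a=cv2.imread('pics/s%s.png'%n)[160:240,400:480];b=cv2.imread('pics/t%s.png'%n)[190:270,150:230]
cv2.imwrite('pics/c%s.png'%n,cv2.resize(np.hstack([a,b]),None,fx=5,fy=5,interpolation=cv2.INTER_CUBIC))
E
python3 look2.py 15
```

```text
t 13.8 pos [0.4473 0.1119 0.2732] yaw y -8.99 z [ 0.015 -0.007 -1.   ] F [ 0.44  1.49 -1.4 ] M [ 0.29 -0.    0.02] op 0.0121
```

View pics/c15.png

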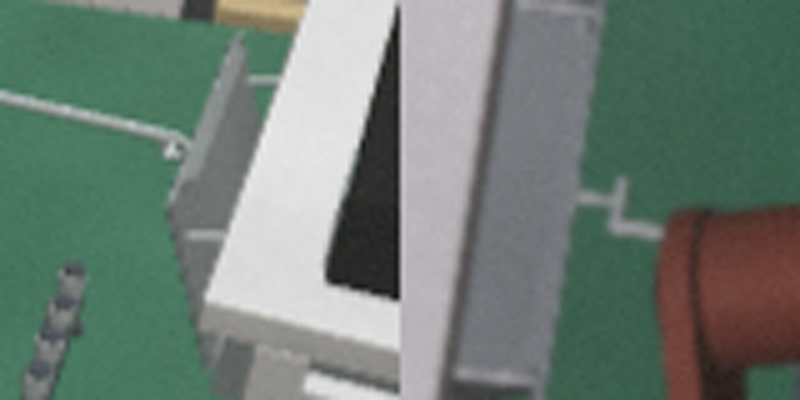

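Call:
{"fn": "step_arm", "kwargs": {
  "moves": [
    [0,-0.0006,-0.0043,-0.0036,0],
    [0,-0.0006,-0.0042,-0.0038,0]
  ]
}}

```text
t: 14.15
tool_pos: [0.4466, 0.1038, 0.2663]
tool_rot: [2.376, 2.032, 0.015]
contact_force: [2.2, 4.4, -2.3]
opening: 0.0126
```

Call:
{"fn": "step_arm", "kwargs": {
  "moves": [
    [0,-0.0006,-0.004,-0.004,0]
  ]
}}

```text
t: 14.28
tool_pos: [0.446, 0.0998, 0.2621]
tool_rot: [2.376, 2.033, 0.015]
contact_force: [2.0, 4.5, -2.5]
opening: 0.0127
```

Call:
{"fn": "step_arm", "kwargs": {
  "moves": [
    [0,-0.0005,-0.0038,-0.0042,0]
  ]
}}

```text
t: 14.4
tool_pos: [0.4454, 0.0958, 0.2576]
tool_rot: [2.376, 2.033, 0.016]
contact_force: [1.0, 5.4, -1.2]
opening: 0.0124
```

Call:
{"fn": "step_arm", "kwargs": {
  "moves": [
    [0,-0.0004,-0.0028,-0.005,0]
  ]
}}

```text
t: 14.52
tool_pos: [0.4451, 0.0927, 0.2526]
tool_rot: [2.376, 2.033, 0.016]
contact_force: [-0.4, 2.4, -0.3]
opening: 0.0123
```

Call:
{"fn": "step_arm", "kwargs": {
  "moves": [
    [0,-0.0004,-0.0028,-0.005,0]
  ]
}}

```text
t: 14.65
tool_pos: [0.4447, 0.0894, 0.2478]
tool_rot: [2.376, 2.032, 0.016]
contact_force: [-0.9, 1.7, 1.0]
opening: 0.0123
```

Call:
{"fn": "step_arm", "kwargs": {
  "moves": [
    [0,-0.0004,-0.0028,-0.005,0]
  ]
}}

```text
t: 14.78
tool_pos: [0.4444, 0.0863, 0.2429]
tool_rot: [2.375, 2.032, 0.016]
contact_force: [-0.5, 2.1, 1.3]
opening: 0.0123
```

```bash
python3 look2.py 16
```

```text
t 14.78 pos [0.4444 0.0863 0.2429] yaw y -8.91 z [ 0.018 -0.005 -1.   ] F [-0.45  2.11  1.29] M [ 0.76 -0.02  0.12] op 0.0123
```

View pics/c16.png

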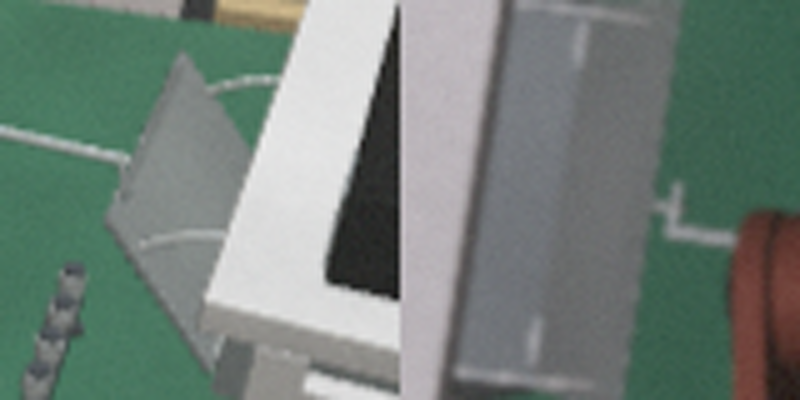

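Call:
{"fn": "step_arm", "kwargs": {
  "moves": [
    [0,-0.0004,-0.0026,-0.0052,0]
  ]
}}

```text
t: 15.0
tool_pos: [0.444, 0.0834, 0.2375]
tool_rot: [2.376, 2.031, 0.016]
contact_force: [0.2, 2.2, 1.3]
opening: 0.0127
```

Call:
{"fn": "step_arm", "kwargs": {
  "moves": [
    [0,-0.0003,-0.0025,-0.0048,0]
  ]
}}

```text
t: 15.12
tool_pos: [0.4437, 0.0808, 0.2324]
tool_rot: [2.375, 2.031, 0.016]
contact_force: [-0.5, 2.1, 1.0]
opening: 0.0125
```

Call:
{"fn": "step_arm", "kwargs": {
  "moves": [
    [0,-0.0003,-0.0022,-0.0045,0]
  ]
}}

```text
t: 15.25
tool_pos: [0.4434, 0.0786, 0.2276]
tool_rot: [2.376, 2.032, 0.017]
contact_force: [-0.4, 2.7, 0.6]
opening: 0.0125
```

Call:
{"fn": "step_arm", "kwargs": {
  "moves": [
    [0,-0.0003,-0.002,-0.0045,0]
  ]
}}

```text
t: 15.38
tool_pos: [0.4433, 0.0772, 0.223]
tool_rot: [2.376, 2.033, 0.02]
contact_force: [0.3, 5.9, 3.4]
opening: 0.0124
```

Call:
{"fn": "step_arm", "kwargs": {
  "moves": [
    [0,0,0,-0.004,0]
  ]
}}

```text
t: 15.5
tool_pos: [0.4437, 0.077, 0.2194]
tool_rot: [2.376, 2.031, 0.022]
contact_force: [-0.4, 1.1, 3.4]
opening: 0.0127
```

Call:
{"fn": "step_arm", "kwargs": {
  "moves": [
    [0,0,-0.0003,-0.004,0]
  ]
}}

```text
t: 15.62
tool_pos: [0.4441, 0.0768, 0.2157]
tool_rot: [2.376, 2.031, 0.023]
contact_force: [-1.0, 2.5, 4.6]
opening: 0.0127
```

```bash
python3 look2.py 17
```

```text
t 15.62 pos [0.4441 0.0768 0.2157] yaw y -8.95 z [ 0.022 -0.003 -1.   ] F [-0.96  2.46  4.59] M [ 1.3  -0.16  0.17] op 0.0127
```

View pics/c17.png

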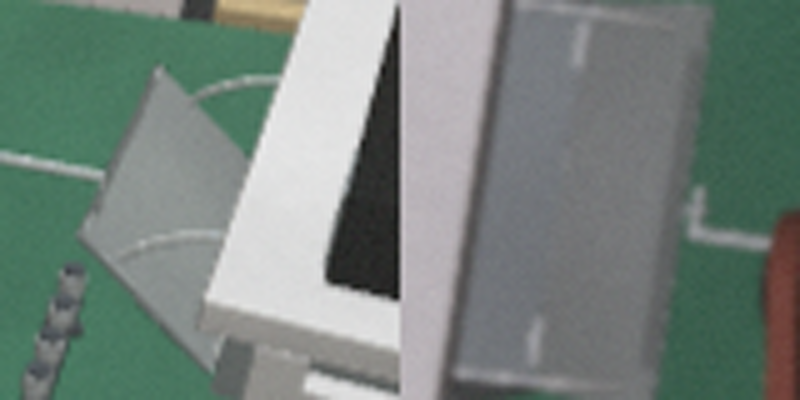

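Call:
{"fn": "step_arm", "kwargs": {
  "moves": [
    [0,0,-0.0008,-0.0035,0]
  ]
}}

```text
t: 15.85
tool_pos: [0.4445, 0.0765, 0.2127]
tool_rot: [2.376, 2.031, 0.026]
contact_force: [-0.5, 6.7, 2.9]
opening: 0.0123
```

Call:
{"fn": "step_arm", "kwargs": {
  "moves": [
    [0,0,-0.0006,-0.003,0]
  ]
}}

```text
t: 15.98
tool_pos: [0.4447, 0.0763, 0.21]
tool_rot: [2.375, 2.032, 0.028]
contact_force: [-2.3, 3.0, 5.5]
opening: 0.0126
```

Call:
{"fn": "step_arm", "kwargs": {
  "moves": [
    [0,0,-0.0005,-0.003,0]
  ]
}}

```text
t: 16.1
tool_pos: [0.4449, 0.076, 0.2071]
tool_rot: [2.375, 2.032, 0.029]
contact_force: [0.2, 5.4, 2.6]
opening: 0.0123
```

```bash
python3 - <<'E'
from h import *
st()
n='18'
p=shot('scene','s%s.png'%n); q=shot('top','t%s.png'%n)
a=cv2.imread('pics/s%s.png'%n)[150:240,360:460];b=cv2.imread('pics/s17.png')[150:240,360:460]
cv2.imwrite('pics/c18.png',cv2.resize(np.hstack([b,a]),None,fx=4,fy=4,interpolation=cv2.INTER_CUBIC))
E
```

```text
t 16.1 pos [0.4449 0.076  0.2071] yaw y -8.9 z [ 0.024  0.001 -1.   ] F [0.18 5.43 2.55] M [ 1.48 -0.22  0.21] op 0.0123
```

View pics/c18.png

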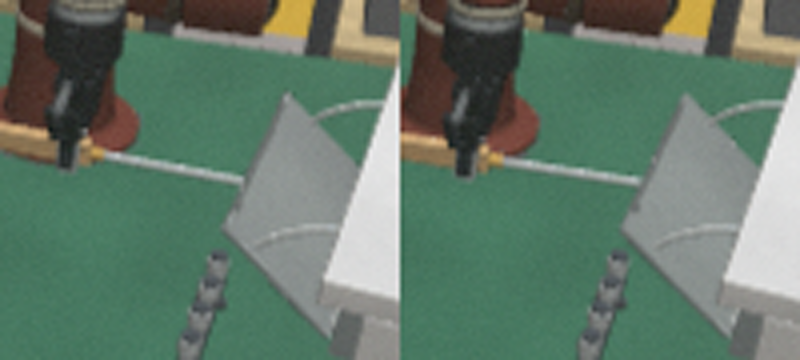

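```bash
cat > fl.py <<'E'
from h import *
from scipy.optimize import least_squares
H=np.array([.4985,.3575,.205]); ox=np.array([.141,.99,0]); oy=np.array([-.99,.141,0])
# eye shut at (.497,.328,.3145) => hinge = eye+.03*ox
H=np.array([.497,.328,0])+.03*ox; H[2]=.205
def corner(th,s,h=.135,f=-.003):
    return H+s*.13*oy+(-ox)*(h*np.sin(th)-f*np.cos(th)*0)+np.array([0,0,h*np.cos(th)])
def fit(S,c1,c2):
    best=None
    for th in np.arange(0,1.3,.01):
        e=np.hypot(*(proj(S,corner(th,1))-c1))**2+np.hypot(*(proj(S,corner(th,-1))-c2))**2
        if best is None or e<best[0]: best=(e,th)
    return best
E
python3 - <<'E'
from fl import *
for n,a,b in [('17',(287,94),(223,230)),('18',(286,95),(222,232))]:
    S=pickle.load(open('pics/s%s.png.pkl'%n,'rb'))
    A=cr(*a,360,150,4);B=cr(*b,360,150,4)
    print(n,A,B,fit(S,A,B))
    for th in (.9,1.,1.1): print(th,proj(S,corner(th,1)),proj(S,corner(th,-1)))
E
```

```text
17 (431.375, 173.125) (415.375, 207.125) (np.float64(0.7847879126881965), np.float64(0.93))
0.9 [431.63347427 172.15240914] [415.83469634 206.09185189]
1.0 [429.15218219 174.13103652] [413.08825582 208.12664504]
1.1 [426.95688288 176.30478825] [410.67514523 210.38539595]
18 (431.125, 173.375) (415.125, 207.625) (np.float64(1.2175739672831276), np.float64(0.9400000000000001))
0.9 [431.63347427 172.15240914] [415.83469634 206.09185189]
1.0 [429.15218219 174.13103652] [413.08825582 208.12664504]
1.1 [426.95688288 176.30478825] [410.67514523 210.38539595]
```

Call:
{"fn": "step_arm", "kwargs": {
  "moves": [
    [0,0,0,-0.003,0]
  ]
}}

```text
t: 16.32
tool_pos: [0.4447, 0.0757, 0.2038]
tool_rot: [2.375, 2.032, 0.028]
contact_force: [-1.3, -1.7, 5.4]
opening: 0.0126
```

```bash
python3 -c "from h import *;st()"
```

```text
t 16.32 pos [0.4447 0.0757 0.2038] yaw y -8.9 z [ 0.024 -0.    -1.   ] F [-1.34 -1.72  5.41] M [ 1.02 -0.12  0.15] op 0.0126
```

Call:
{"fn": "step_arm", "kwargs": {
  "moves": [
    [0,0,0,-0.003,0]
  ]
}}

```text
t: 16.45
tool_pos: [0.4443, 0.0744, 0.2002]
tool_rot: [2.374, 2.03, 0.022]
contact_force: [0.1, -1.2, -0.8]
opening: 0.0127
```

```bash
python3 -c "from h import *;st()"
```

```text
t 16.45 pos [0.4443 0.0744 0.2002] yaw y -8.92 z [ 0.022 -0.004 -1.   ] F [ 0.12 -1.21 -0.77] M [ 0.01 -0.    0.02] op 0.0127
```

Call:
{"fn": "step_arm", "kwargs": {
  "moves": [
    [0,0,0,-0.003,0]
  ]
}}

```text
t: 16.58
tool_pos: [0.4437, 0.0737, 0.196]
tool_rot: [2.375, 2.03, 0.018]
contact_force: [-0.8, -0.7, 0.8]
opening: 0.0122
```

```bash
python3 -c "from h import *;st()"
```

```text
t 16.57 pos [0.4437 0.0737 0.196 ] yaw y -8.95 z [ 0.02  -0.006 -1.   ] F [-0.84 -0.72  0.82] M [ 0.54 -0.14 -0.06] op 0.0122
```

```bash
python3 - <<'E'
from h import *
st()
n='19'
p=shot('scene','s%s.png'%n); q=shot('top','t%s.png'%n)
a=cv2.imread('pics/s%s.png'%n)[150:240,360:460];b=cv2.imread('pics/t19.png')[190:280,150:250]
cv2.imwrite('pics/c19.png',cv2.resize(np.hstack([a,b]),None,fx=4,fy=4,interpolation=cv2.INTER_CUBIC))
E
```

```text
t 16.57 pos [0.4437 0.0737 0.196 ] yaw y -8.95 z [ 0.02  -0.006 -1.   ] F [-0.84 -0.72  0.82] M [ 0.54 -0.14 -0.06] op 0.0122
```

View pics/c19.png

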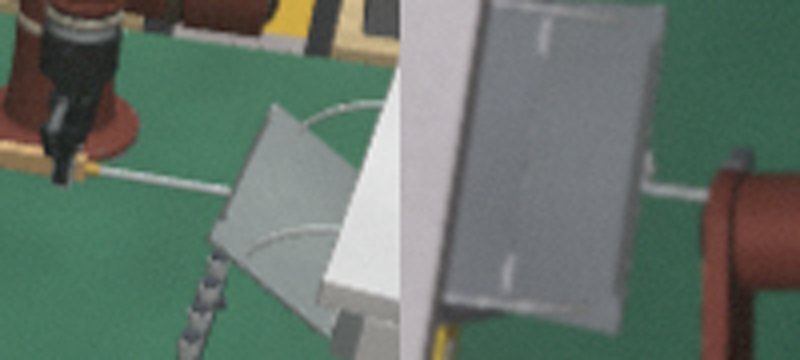

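Call:
{"fn": "step_arm", "kwargs": {
  "moves": [
    [0,0,0,0.002,0],
    [0,0,0,0.0015,0],
    [0,0,0,0,0]
  ]
}}

```text
t: 17.05
tool_pos: [0.443, 0.0733, 0.1984]
tool_rot: [2.375, 2.03, 0.014]
contact_force: [0.7, 0.1, -0.9]
opening: 0.0121
```

```bash
python3 - <<'E'
from fl import *
st()
n='20'
p=shot('scene','s%s.png'%n); q=shot('top','t%s.png'%n)
for n in ('19','20'): print(n)
a=cv2.imread('pics/s20.png')[150:240,360:460];b=cv2.imread('pics/t20.png')[190:280,150:250]
cv2.imwrite('pics/c20.png',cv2.resize(np.hstack([a,b]),None,fx=4,fy=4,interpolation=cv2.INTER_CUBIC))
print(fit(p,cr(275,105,360,150,4),cr(212,238,360,150,4)))
E
```

```text
t 17.05 pos [0.443  0.0733 0.1984] yaw y -8.97 z [ 0.018 -0.007 -1.   ] F [ 0.71  0.1  -0.94] M [ 0.23 -0.09 -0.17] op 0.0121
19
20
(np.float64(1.1315864347714648), np.float64(1.04))
```

View pics/c20.png

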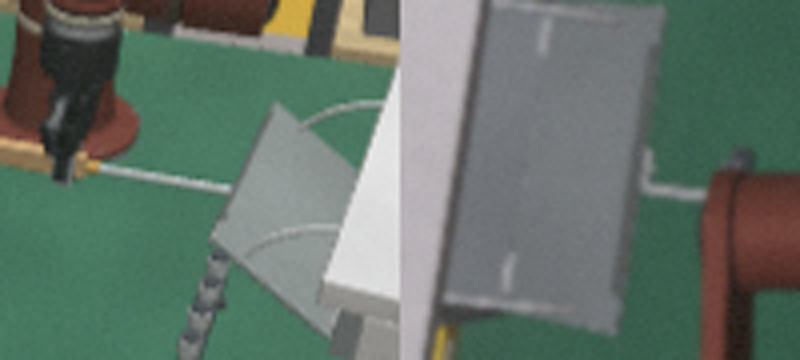

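Call:
{"fn": "step_arm", "kwargs": {
  "moves": [
    [0,0,0,0.0015,0],
    [0,0,0,0,0]
  ]
}}

```text
t: 17.4
tool_pos: [0.4425, 0.0731, 0.1995]
tool_rot: [2.375, 2.03, 0.011]
contact_force: [1.3, -0.2, -2.3]
opening: 0.0122
```

```bash
python3 look2.py 21
```

```text
t 17.4 pos [0.4425 0.0731 0.1995] yaw y -8.95 z [ 0.016 -0.008 -1.   ] F [ 1.34 -0.23 -2.33] M [ 0.04 -0.07 -0.09] op 0.0122
```

View pics/c21.png

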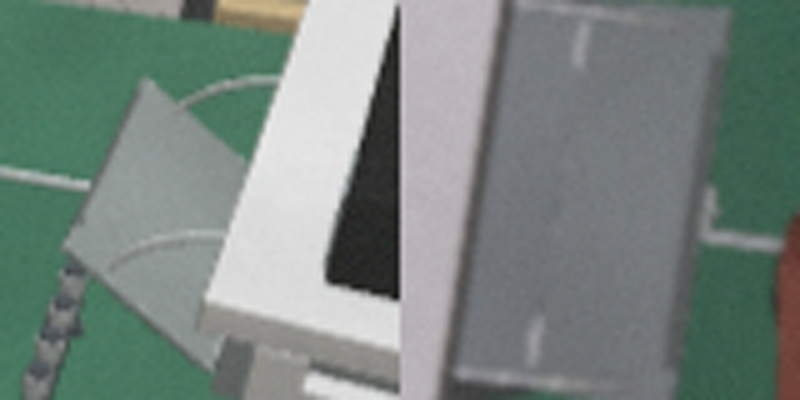

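Call:
{"fn": "step_arm", "kwargs": {
  "moves": [
    [0,-0.004,0.0006,0.0003,0],
    [0,-0.005,0.0007,0,0]
  ]
}}

```text
t: 17.75
tool_pos: [0.4329, 0.0744, 0.1994]
tool_rot: [2.376, 2.031, 0.01]
contact_force: [-0.7, -0.1, -2.1]
opening: 0.0129
```

Call:
{"fn": "step_arm", "kwargs": {
  "moves": [
    [0,-0.005,0.0007,0,0],
    [0,-0.005,0.0007,0,0],
    [0,0,0,0,0]
  ]
}}

```text
t: 18.12
tool_pos: [0.4215, 0.0759, 0.1992]
tool_rot: [2.375, 2.031, 0.01]
contact_force: [0.1, -0.3, -1.3]
opening: 0.0122
```

```bash
python3 look2.py 22
```

```text
t 18.12 pos [0.4215 0.0759 0.1992] yaw y -8.93 z [ 0.015 -0.008 -1.   ] F [ 0.1  -0.33 -1.27] M [-0.04  0.03  0.04] op 0.0122
```

View pics/c22.png

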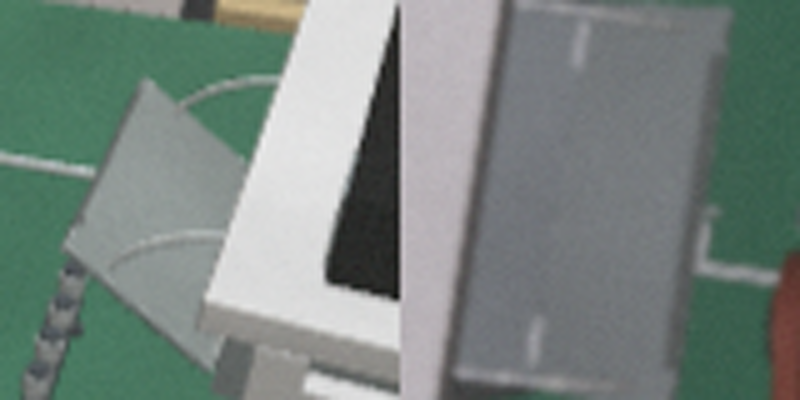

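Call:
{"fn": "step_arm", "kwargs": {
  "moves": [
    [0,-0.006,0.0008,0,0],
    [0,-0.006,0.0008,0,0],
    [0,-0.006,0.0008,0,0],
    [0,0,0,0,0]
  ]
}}

```text
t: 18.73
tool_pos: [0.4025, 0.0784, 0.1992]
tool_rot: [2.376, 2.031, 0.009]
contact_force: [-0.0, -0.5, -1.4]
opening: 0.0122
```

Call:
{"fn": "step_arm", "kwargs": {
  "moves": [
    [0,0,-0.01,0,0],
    [0,0,-0.02,0,0],
    [0,0,-0.03,0,0],
    [0,0,-0.03,0,0],
    [0,0,0,0,0]
  ]
}}

```text
t: 19.35
tool_pos: [0.4026, -0.0162, 0.1996]
tool_rot: [2.374, 2.031, 0.009]
contact_force: [-0.4, -0.1, -2.2]
opening: 0.0122
```

```bash
python3 - <<'E'
from h import *
st()
n='23'
p=shot('scene','s%s.png'%n); q=shot('top','t%s.png'%n)
a=cv2.imread('pics/s23.png')[150:250,340:460];b=cv2.imread('pics/t23.png')[185:285,150:270]
cv2.imwrite('pics/c23.png',cv2.resize(np.hstack([a,b]),None,fx=3.33,fy=3.33,interpolation=cv2.INTER_CUBIC))
E
```

```text
t 19.35 pos [ 0.4026 -0.0162  0.1996] yaw y -8.9 z [ 0.016 -0.01  -1.   ] F [-0.41 -0.07 -2.22] M [-0.05  0.04  0.04] op 0.0122
```

View pics/c23.png

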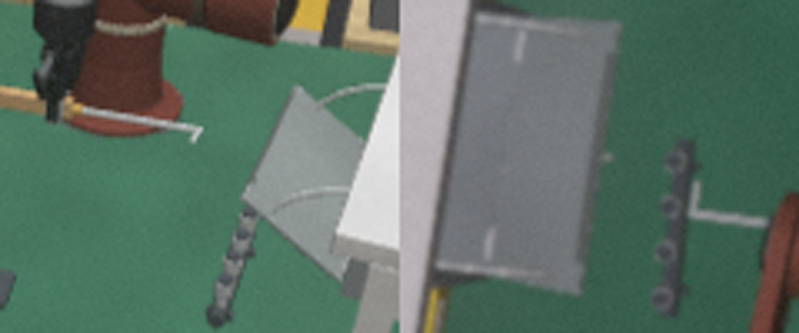

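```bash
python3 - <<'E'
from h import *
S=pickle.load(open('pics/s23.png.pkl','rb'));T=pickle.load(open('pics/t23.png.pkl','rb'))
f=3.33
tcp=ctrl.get_obs()['tool_pos']
x,e=tri(T,cr(290,215,150,185,f),S,cr(200,128,340,150,f)); print(x,e,x-tcp)
a=cv2.imread('pics/s23.png')[155:215,320:410]
cv2.imwrite('pics/c24.png',cv2.resize(a,None,fx=8,fy=8,interpolation=cv2.INTER_CUBIC))
E
```

```text
[0.42758139 0.16405248 0.23619508] 0.004195309584240449 [0.02501823 0.17875268 0.03666852]
```

View pics/c24.png

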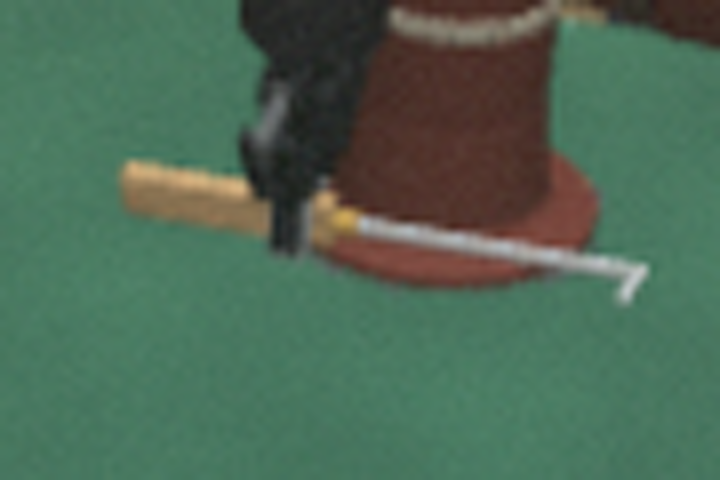

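Call:
{"fn": "step_arm", "kwargs": {
  "moves": [
    [0,0.01,-0.012,0,1.5],
    [0,0.018,-0.022,0,3],
    [0,0.02,-0.025,0,3],
    [0,0.02,-0.025,0,3],
    [0,0.02,-0.025,0,1.2],
    [0,0.015,-0.02,-0.01,0],
    [0,0.008,-0.01,-0.01,0],
    [0,0,0,0,0],
    [0,0,0,0,0]
  ]
}}

```text
t: 20.58
tool_pos: [0.5181, -0.1504, 0.1783]
tool_rot: [2.133, 2.288, 0.017]
contact_force: [0.1, -0.8, -2.1]
opening: 0.0122
```

```bash
python3 -c "from h import *;st()"
```

```text
t 20.57 pos [ 0.5181 -0.1504  0.1783] yaw y 4.03 z [ 0.018 -0.001 -1.   ] F [ 0.08 -0.8  -2.08] M [-0.07  0.02 -0.02] op 0.0122
```

Call:
{"fn": "step_arm", "kwargs": {
  "moves": [
    [0,0.002,-0.009,-0.02,-0.6],
    [0,0.001,-0.006,-0.025,-0.6],
    [0,0,0,-0.02,0],
    [0,0,0,-0.01,0],
    [0,0,0,0,0]
  ]
}}

```text
t: 21.2
tool_pos: [0.5196, -0.1648, 0.0987]
tool_rot: [2.156, 2.265, 0.017]
contact_force: [0.3, -0.8, -2.4]
opening: 0.0126
```

```bash
python3 - <<'E'
from h import *
st()
n='25'
p=shot('scene','s%s.png'%n); q=shot('top','t%s.png'%n)
a=cv2.imread('pics/s25.png')[180:260,270:370];b=cv2.imread('pics/t25.png')[180:260,275:375]
cv2.imwrite('pics/c25.png',cv2.resize(np.hstack([a,b]),None,fx=4,fy=4,interpolation=cv2.INTER_CUBIC))
E
```

```text
t 21.2 pos [ 0.5196 -0.1648  0.0987] yaw y 2.83 z [ 0.018 -0.002 -1.   ] F [ 0.25 -0.83 -2.41] M [-0.08  0.09 -0.05] op 0.0126
```

View pics/c25.png

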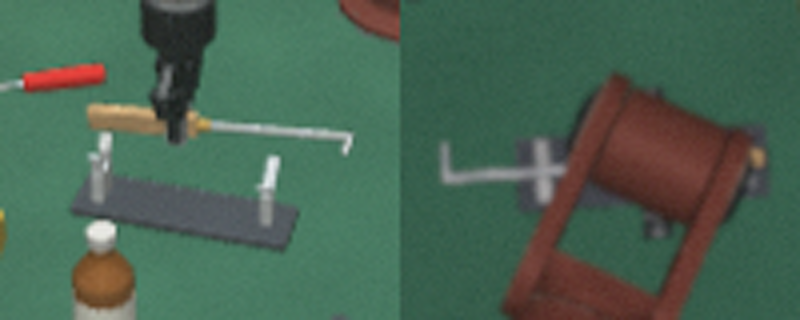

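Call:
{"fn": "step_arm", "kwargs": {
  "moves": [
    [0,0.001,-0.001,-0.015,0],
    [0,0.0005,-0.001,-0.014,0],
    [0,0,0,-0.008,0],
    [0,0,0,0,0]
  ]
}}

```text
t: 21.8
tool_pos: [0.523, -0.1677, 0.062]
tool_rot: [2.152, 2.262, 0.019]
contact_force: [-0.2, 0.5, -2.2]
opening: 0.0125
```

```bash
cat > look3.py <<'E'
from h import *
import sys
n=sys.argv[1]
st()
p=shot('scene','s%s.png'%n); q=shot('top','t%s.png'%n)
a=cv2.imread('pics/s%s.png'%n)[180:260,270:370];b=cv2.imread('pics/t%s.png'%n)[180:260,275:375]
cv2.imwrite('pics/c%s.png'%n,cv2.resize(np.hstack([a,b]),None,fx=4,fy=4,interpolation=cv2.INTER_CUBIC))
E
python3 look3.py 26
```

```text
t 21.8 pos [ 0.523  -0.1677  0.062 ] yaw y 2.84 z [ 0.022 -0.004 -1.   ] F [-0.23  0.46 -2.21] M [-0.08  0.01 -0.  ] op 0.0125
```

View pics/c26.png

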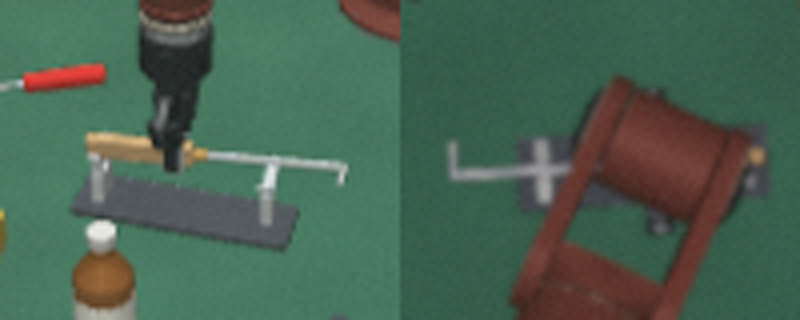

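Call:
{"fn": "step_arm", "kwargs": {
  "moves": [
    [0,-0.001,0,-0.006,0],
    [0,-0.0008,0,-0.005,0],
    [0,0,0,0,0]
  ]
}}

```text
t: 22.28
tool_pos: [0.5223, -0.1683, 0.0522]
tool_rot: [2.15, 2.26, 0.021]
contact_force: [-0.2, -0.3, -3.0]
opening: 0.0124
```

```bash
python3 -c "from h import *;st()"
```

```text
t 22.27 pos [ 0.5223 -0.1683  0.0522] yaw y 2.85 z [ 0.026 -0.006 -1.   ] F [-0.16 -0.34 -3.02] M [-0.09 -0.01 -0.02] op 0.0124
```

Call:
{"fn": "step_arm", "kwargs": {
  "moves": [
    [0,0,0,0,0],
    [0,0,0,-0.003,0],
    [0,0,0,-0.003,0],
    [0,0,0,0,0]
  ],
  "newtons": 20
}}

```text
t: 22.78
tool_pos: [0.5226, -0.1684, 0.0462]
tool_rot: [2.15, 2.259, 0.021]
contact_force: [-0.9, -0.5, -1.1]
opening: 0.0122
```

```bash
python3 look3.py 27
```

```text
t 22.77 pos [ 0.5226 -0.1684  0.0462] yaw y 2.85 z [ 0.026 -0.006 -1.   ] F [-0.86 -0.55 -1.1 ] M [-0.02  0.02 -0.  ] op 0.0122
```

View pics/c27.png

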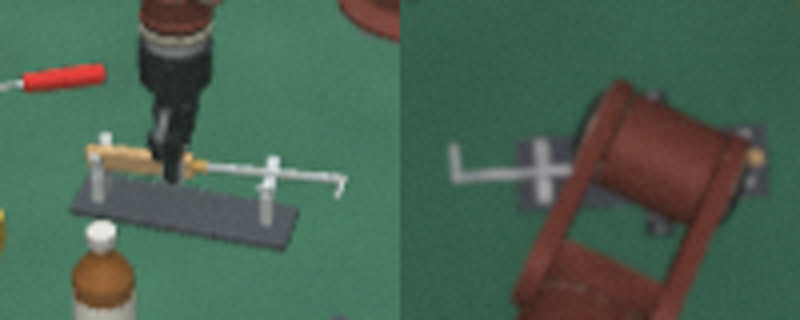

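Butt is in the fork. I'll keep lowering at the light grip so the pole levels out in the fingers.

Call:
{"fn": "step_arm", "kwargs": {
  "moves": [
    [0,-0.0005,0.0005,-0.003,0],
    [0,-0.0005,0.0005,-0.0025,0],
    [0,0,0,0,0]
  ]
}}

```text
t: 23.25
tool_pos: [0.5242, -0.1687, 0.0451]
tool_rot: [2.145, 2.255, 0.022]
contact_force: [0.5, -0.1, -0.5]
opening: 0.0125
```

```bash
python3 look3.py 28
```

```text
t 23.25 pos [ 0.5242 -0.1687  0.0451] yaw y 2.86 z [ 0.031 -0.01  -0.999] F [ 0.49 -0.08 -0.48] M [-0.13  0.1  -0.05] op 0.0125
```

Call:
{"fn": "step_arm", "kwargs": {
  "moves": [
    [0,0,0,-0.002,0],
    [0,0,0,-0.0015,0],
    [0,0,0,0,0]
  ]
}}

```text
t: 23.72
tool_pos: [0.5253, -0.169, 0.0445]
tool_rot: [2.145, 2.253, 0.022]
contact_force: [-2.9, 1.9, 2.4]
opening: 0.0124
```

```bash
python3 look3.py 29
```

```text
t 23.73 pos [ 0.5253 -0.169   0.0445] yaw y 2.83 z [ 0.032 -0.011 -0.999] F [-2.89  1.87  2.35] M [-0.29  0.58 -0.29] op 0.0124
```

View pics/c29.png

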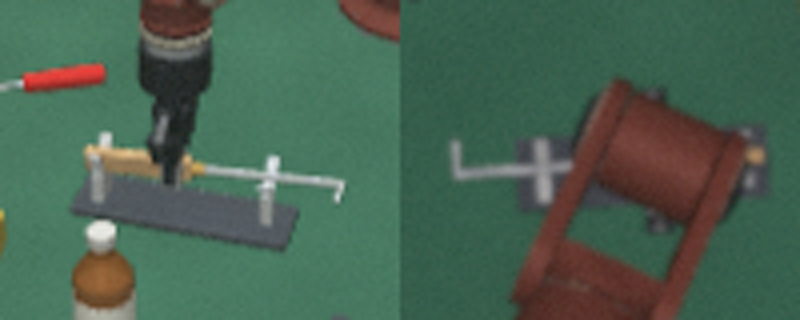

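Call:
{"fn": "step_arm", "kwargs": {
  "moves": [
    [0,-0.003,0,0,0],
    [0,-0.002,0,-0.001,0],
    [0,0,0,-0.002,0],
    [0,0,0,-0.001,0]
  ]
}}

```text
t: 24.32
tool_pos: [0.5233, -0.1694, 0.0435]
tool_rot: [2.14, 2.249, 0.028]
contact_force: [-3.7, 4.0, 10.0]
opening: 0.0125
```

```bash
python3 look3.py 30
```

```text
t 24.32 pos [ 0.5233 -0.1694  0.0435] yaw y 2.88 z [ 0.039 -0.013 -0.999] F [-3.69  3.98  9.97] M [-0.51  0.6  -0.31] op 0.0125
```

View pics/c30.png

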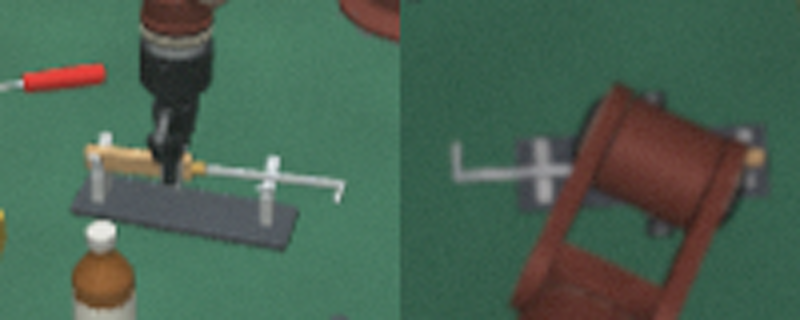

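Call:
{"fn": "step_arm", "kwargs": {
  "moves": [
    [0,-0.0005,0,0.001,0],
    [0.17,0,0,0,0],
    [0.19,0,0,0,0],
    [0.22,0,0,0,0],
    [0.26,0,0,0,0],
    [0.3,0,0,0,0]
  ]
}}

```text
t: 25.18
tool_pos: [0.5206, -0.1687, 0.042]
tool_rot: [2.145, 2.252, 0.026]
contact_force: [0.5, -0.2, 0.2]
opening: 0.0256
```

```bash
python3 look3.py 31
```

```text
t 25.18 pos [ 0.5206 -0.1687  0.042 ] yaw y 2.81 z [ 0.035 -0.01  -0.999] F [ 0.45 -0.22  0.18] M [ 0.   -0.02  0.03] op 0.0256
```

View pics/c31.png

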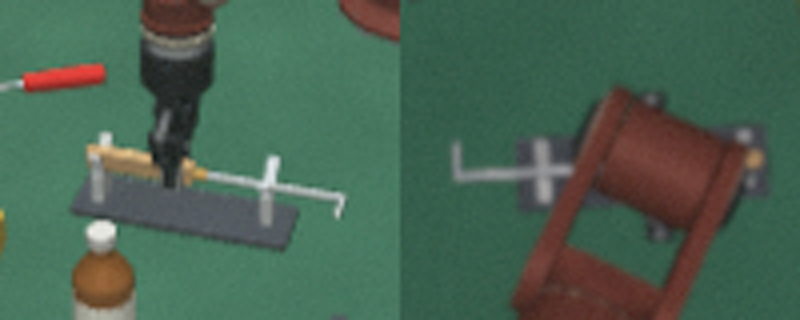

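Call:
{"fn": "step_arm", "kwargs": {
  "moves": [
    [0.6,0.0005,0,0,0],
    [1,0,0,0,0],
    [1,0,0,0,0],
    [1,0,0,0.003,0],
    [1,0,0,0.02,0],
    [1,0,0,0.04,0],
    [1,0,0,0.05,0],
    [1,-0.03,0,0.05,0],
    [1,-0.05,0,0.03,0],
    [1,-0.04,0,0,0],
    [1,0,0,0,0]
  ]
}}

```text
t: 26.65
tool_pos: [0.3969, -0.1681, 0.2433]
tool_rot: [2.141, 2.25, 0.025]
contact_force: [0.4, 0.3, -1.1]
opening: 0.0856
```

```bash
python3 look3.py 32
```

```text
t 26.65 pos [ 0.3969 -0.1681  0.2433] yaw y 2.87 z [ 0.037 -0.013 -0.999] F [ 0.36  0.26 -1.05] M [0.05 0.02 0.01] op 0.0856
```

View pics/c32.png

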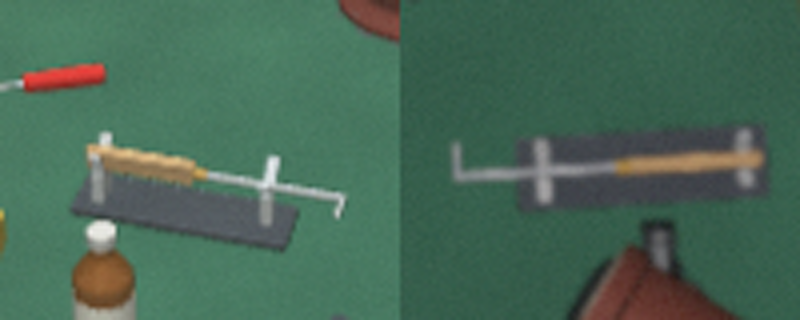

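View pics/s32.png

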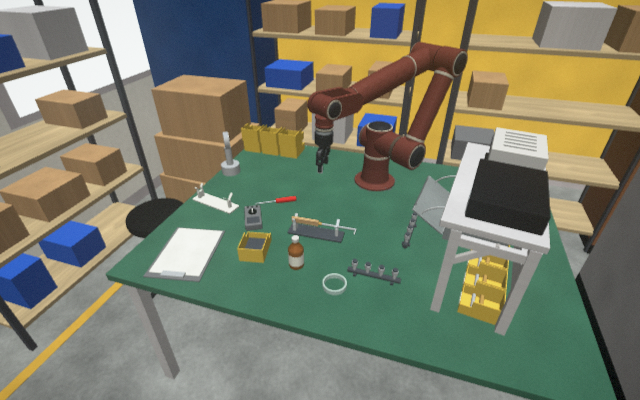

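```bash
python3 - <<'E'
from h import *
a=cv2.imread('pics/t32.png'); b=cv2.imread('pics/top0.png')
c=cv2.imread('pics/s32.png'); d=cv2.imread('pics/scene0.png')
f=lambda i,y,x:cv2.resize(i[y:y+50,x:x+95],None,fx=4,fy=4,interpolation=cv2.INTER_CUBIC)
cv2.imwrite('pics/c33.png',np.vstack([np.hstack([f(a,198,280),f(c,205,275)]),np.hstack([f(b,198,280),f(d,205,275)])]))
E
```

```text
(no output)
```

View pics/c33.png

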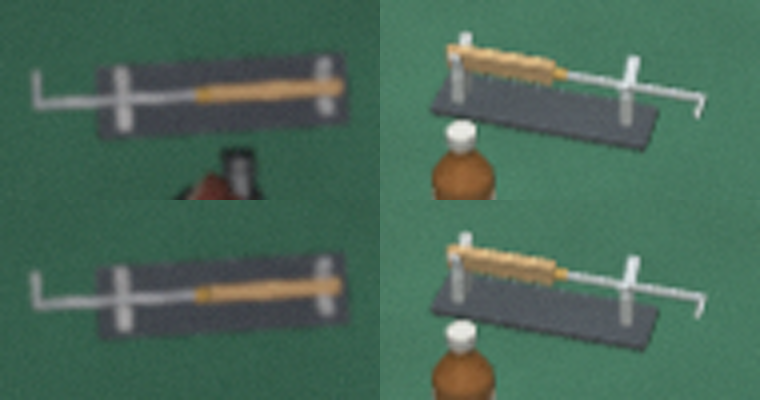

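The pole's position (upper row) matches the start (lower row), and the flap is down. Handing in.

```bash
python3 -c "
from h import *
print(ctrl.finish_job())"
```

```text
the job is handed in; nothing more can be done
None
```

The job is done and handed in; the hand-in gave no verdict. I took the pole from the grey rest, put the hook through the eye and pulled the flap down along its arc. It caught at about 1.05 rad: the load built to roughly 7–9 N, then dropped to zero. I then unhooked and laid the pole back in its rest.

**Last checks:**
- **Flap:** it was still down in the pictures after unhooking and again just before hand-in.
- **Pole:** it lies in both supports, and its pictures match those from the start to within about a pixel (about 3–4 mm).
- **Arm and bench:** the gripper is open and clear of everything. In the last picture the bystanders look where they were; I compared those by eye, not by measurement.

**What went less smoothly:**
- **Pole tipped in the grip:** the catch load tilted the pole about 5° in the fingers, so the butt touched the rest first. It did not level out under the light grip. The hook end was still about 12 mm high when I opened the fingers, and it dropped into the V from there.
- **Force readings:** wrist force and wrist moment disagreed by a few newtons near the catch. Both stayed well below 20 N.

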